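Let the walnut out of the two-lane nut dispenser

TASK

Find which lane of the nut dispenser holds the walnut (the larger nut) and press the outer pad of that lane's rocking lever right down with the fingertips, so that its gate lifts and the walnut rolls into the tray. Then let the lever come back up so that the gate is shut again. Leave the other lever, the nutmeg and everything else on the table alone, and do not touch or pick up the nuts.

Things in the scene. Friction and masses are not known exactly. Their poses are not given: they have to be found in the camera images.
- dispenser: plywood nut dispenser, fixed; origin at table height, x uphill to its back, y to its left. Two open lanes 41 mm wide at y = +23 (left) and -23 mm (right), walls 60 mm high, floors falling to -x, each shut at x = 0 by a gate on its own rocking lever. The left lane's lever reaches out to +y, the right lane's to -y (pads at y = +-158 mm, x = 0). In front of both lanes is one shared tray.
- tray (a point): centre of the floor of the shared open tray in front of the lanes (dispenser x = -78, y = 0, 6 mm above the table). Inside it is 85 mm along dispenser x (-120 to -35) and 94 mm along y; walls 32 mm high. The walnut rolls in from the lane and stays.
- walnut: the larger nut, a brown ball 36 mm in diameter with a thin dark seam, origin at its centre; it starts behind the gate of one lane, left or right
- nutmeg: the smaller nut, a plain brown ball 20 mm in diameter, origin at its centre; it starts behind the gate of the other lane
- lever_left (a joint): angle of the left (+y) rocking lever, rad: 0 at rest (gate shut), grows as its outer pad goes down, end stop 0.6. The gate, a clear plate 33 mm wide 64 mm inside the pivot, hangs 7 mm above the lane floor at rest; the walnut passes under it from about 0.48 on. A spring lifts the pad again and shuts the gate when let go; pad force about 2 N to start, 5 N fully down.
- lever_right (a joint): angle of the right (-y) rocking lever, rad: 0 at rest (gate shut), grows as its outer pad goes down, end stop 0.6. The gate, a clear plate 33 mm wide 64 mm inside the pivot, hangs 7 mm above the lane floor at rest; the walnut passes under it from about 0.48 on. A spring lifts the pad again and shuts the gate when let go; pad force about 2 N to start, 5 N fully down.
- pad_left (a point): centre of the upper face of the white pad at the outer end of the left (+y) lever; 40 mm along dispenser x, 36 mm along the lever. At rest 96 mm above the table, face sloping up outwards by 0.25 rad; fully pressed 50 mm up, sloping down outwards by 0.35. It turns about a pivot line along dispenser x at y = +87, z = 68 mm (pad 71 mm outside it and 28 mm above at rest). Below it nothing but table or spoon.
- pad_right (a point): centre of the upper face of the white pad at the outer end of the right (-y) lever; 40 mm along dispenser x, 36 mm along the lever. At rest 96 mm above the table, face sloping up outwards by 0.25 rad; fully pressed 50 mm up, sloping down outwards by 0.35. It turns about a pivot line along dispenser x at y = -87, z = 68 mm (pad 71 mm outside it and 28 mm above at rest). Below it nothing but table or spoon.
- jar0: closed glass spice jar, 44 mm diameter, 85 mm tall, on a white plastic turntable (230 mm diameter, upper face 20 mm above the table); origin at the centre of its underside
- jar1: closed glass spice jar, 44 mm diameter, 85 mm tall, on a white plastic turntable (230 mm diameter, upper face 20 mm above the table); origin at the centre of its underside
- jar2: closed glass spice jar, 44 mm diameter, 85 mm tall, on a white plastic turntable (230 mm diameter, upper face 20 mm above the table); origin at the centre of its underside
- coaster: round wooden coaster, 90 mm diameter, 8 mm thick; origin at the centre of its underside
- teaspoon: steel teaspoon, 130 mm long, lying on the table; origin at its middle
- silicone_ring: red silicone ring, 64 mm outer and 48 mm inner diameter, 10 mm high; origin at the centre of its underside
- mug: white mug, 80 mm diameter, 85 mm tall; origin at the centre of its underside
- pepper_mill: small wooden pepper mill, 48 mm diameter, 100 mm tall; origin at the centre of its underside
There are look-alikes about, which are no part of the job. What is shaped like the walnut but green or turquoise is not meant.

How it is judged (in metres and radians):
On the way, in this order (a step that is already met when the one before it is completed fails the run):
1. the pad of the walnut lane's lever is pressed down and its gate lifts (lever past 0.3 rad) (((y of nutmeg in the frame of dispenser below 0 m and value of joint lever_left above 0.3 rad and distance between the grasp point and pad_left below 0.06 m) or (y of nutmeg in the frame of dispenser above 0 m and value of joint lever_right above 0.3 rad and distance between the grasp point and pad_right below 0.06 m))).
2. the walnut has rolled into the tray (x of walnut in the frame of dispenser between -0.122 and -0.045 m and y of walnut in the frame of dispenser between -0.047 and 0.047 m and z of walnut in the frame of dispenser below 0.034 m), for 0.2 s.
At the end, for the whole second after the job is handed in: the walnut lies at rest (under 0.03 m/s) in the tray, the nutmeg is still in its lane behind its gate, both levers are back up (under 0.05 rad) (all of step 2 and x of nutmeg in the frame of dispenser between 0 and 0.085 m and z of nutmeg in the frame of dispenser below 0.075 m and value of joint each of lever_left, lever_right below 0.05 rad and linear speed of walnut below 0.03 m/s); the robot touches nothing.
It fails at once if the nutmeg lane's lever is pressed (past 0.12 rad) ((y of nutmeg in the frame of dispenser above 0 m and value of joint lever_left above 0.12 rad) or (y of nutmeg in the frame of dispenser below 0 m and value of joint lever_right above 0.12 rad)).
It fails at once if a nut is lifted out of the dispenser (z of any of walnut, nutmeg in the frame of dispenser above 0.085 m).
It fails at once if the robot touches a nut (contact force between any of the fingers, the arm and walnut above 0.3 N or contact force between any of the fingers, the arm and nutmeg above 0.3 N).
It fails at once if the nutmeg leaves its lane (x of nutmeg in the frame of dispenser below -0.005 m).
It fails at once if a bystander is moved more than 15 mm (distance of any of jar0, jar1, jar2, coaster, teaspoon, silicone_ring, mug, pepper_mill from where it was at the start of the episode above 0.015 m).
It also fails if it takes over 35 s, if anything falls off the work surface, if the arm or the gripper's body presses on something with over 40 N, if the wrist force passes 120 N, or if a joint passes its speed limit or range.

ROBOT

A 6-joint arm with a two-finger parallel gripper is mounted at the origin on the work surface. World frame = base frame: x ahead of the robot, y to its left, z up, the work surface at z = 0. Lengths are in m, angles in degrees, forces in N, time in s.
With the tool pointing down it reaches from about 0.3 to 0.75 m from the base axis. Payload 8.5 kg.
Tool frame: the origin (TCP) lies at the very end of the fingers, on their centre line; the grasp point (between the pads) lies 19 mm behind it (env.grasp_offset is the distance from the TCP to the grasp point, in m); y points along the fingers, z is the direction in which the jaws open and shut, and the axes are right-handed (so a half turn about y gives the same grasp; the last joint's range is limited). The gripper opens to 85 mm and grips with 20 to 120 N. Pads are 22 mm wide; open, the fingers measure 114 mm over their backs; the gripper's body (76 mm by 85 mm) begins 54 mm behind the grasp point. The pads swing forward as they close: fully open they stand 13 mm farther back than shut.
Start: joints at [-76.908, 21.807, 74.336, -0, 83.858, -12.336], TCP at [0.236, -0.497, 0.231] pointing down, gripper open.
Joint ranges: [-178.18, 178.18], [-50.72, 133.34], [12.68, 142.11], [-81.47, 261.47], [9.98, 163.14], [-165.26, 165.26]. Speed limits (degrees/s): [136.94, 136.94, 180, 180, 180, 180].

INTERFACE

Orientations are given as a 3x3 rotation matrix whose columns are the frame's x, y, z axes.
In Python, from rig import env gives the robot as it stands. The module is installed in compiled form; this text tells all that it offers.
- The arm moves only by the shell command python3 -m pendant 'ROWS' [FORCE]. ROWS is JSON, a list of rows, each a list of 3 entries, a list of its own where there are three numbers: the shift along the world's x, y, z as a fraction of full scale, then the turn about the world's z as a fraction of full scale, then the opening, from 0 (shut) to 1 (fully open). A call has 1 to 12 rows; each row shifts and turns the commanded pose from where the row before left it; what a row does not reach is not made up. Full scale, the value 1, is 30 mm for a shift and 5 degrees for a turn. A row lasts 1/12 s, in which the tool goes at most 41.7 mm and 7.16 degrees, less where a joint would pass 70% of its speed; a pose out of reach is approached as far as the arm can. A call with a number of a shift or a turn outside -1 to 1 is refused whole. A call with a gripper value outside its range is refused whole. The fingers move at their own pace and stop on an object; FORCE is the grip in N (left out, the last holds). Time passes only in rows, so rows that do not move let the fingers close. It gives the time, the measured TCP pose, the force and the opening at its end, in the units of the state.
- env.observe(): the state, without advancing time (a new reading comes with each control period).
- env.get_image(name): name is "scene" or "top" or "wrist"; returns (picture, depth): 420x560x3 uint8, red, green, blue; 420x560 float32, m along the optical axis (not along the pixel's ray), 0 where there is no reading.
- env.camera_model(name): a dict with "camera_matrix" (3x3 intrinsics, pixels), "dist_coeffs" ([k1, k2, p1, p2, k3] as OpenCV has them; the pictures are not rectified), "R" (3x3) and "t" (3): a world point X has camera coordinates R X + t; the wrist camera has in their place "tool_from_camera" (4x4, takes a point from camera to tool coordinates, whose origin is the TCP and whose axes are the tool frame's). Camera axes: x right, y down, z forward; pixel columns grow to the right and rows downward; lengths in m; the calibration is good to about 2 mm. A picture is of the moment at which its call begins: read the wrist's pose just before it. camera_model takes no time and is no camera call.
- env.close_job(): hands the job in, once; it reports no verdict.
The state is a dict: "time_s": time; "q": joint angles; "qvel": joint speeds; "joint_efforts": joint torques, N m; "position": TCP position; "tool_rot": TCP orientation; "ft_force": force on the tool from outside, world axes, zero at the start; "wrist_torque": the same for the moment, N m; "grip_width": finger opening in m.
Only numpy, scipy, OpenCV 4.12 (cv2) and the standard library are available. Lean on these libraries where they do the work, as an engineer would, in place of code of your own. Each camera call takes 0.05 s, during which the arm holds its last target.

## Working session

There is one attempt and no reset: what is moved stays moved. The work goes in short steps, Python scripts to look and compute and a shell command to move; the robot and the scene stay as the last step left them, time stands still between calls to the robot, and variables do not carry over. Pictures are saved under pics/ and viewed, and the job is handed in when it is done.

```bash
mkdir -p pics; python3 - <<'E'
from rig import env
import cv2,numpy as np
s=env.observe();print(s['time_s'],s['position'],s['tool_rot'],s['grip_width'])
for n in ['scene','top']:
    p,d=env.get_image(n); cv2.imwrite(f'pics/{n}0.png',p[:,:,::-1]); np.savez(f'{n}0.npz',p=p,d=d)
    m=env.camera_model(n);print(n,m['R'],m['t'],m['camera_matrix'],m['dist_coeffs'])
E
```

```text
0.0 [ 0.23608661 -0.4964315   0.23069933] [[-9.03127267e-01 -3.60345688e-04  4.29372810e-01]
 [-4.29372859e-01  1.45038975e-03 -9.03126151e-01]
 [-2.97320307e-04 -9.99998883e-01 -1.46460919e-03]] 0.08540266638609428
scene [[ 0.81135142  0.58431378 -0.01691978]
 [ 0.37497155 -0.54243711 -0.75177012]
 [-0.44844756  0.60360532 -0.65920816]] [-0.52109756 -0.08625534  1.42745133] [[422.2735985    0.         281.1650238 ]
 [  0.         422.2735985  209.74561492]
 [  0.           0.           1.        ]] [-0.06450794  0.          0.          0.          0.        ]
top [[ 0.00735009 -0.99997068 -0.00214979]
 [-0.99452443 -0.0070859  -0.10426383]
 [ 0.10424554  0.00290437 -0.99454735]] [0.12489113 0.56872696 1.19614825] [[482.42377228   0.         285.80798272]
 [  0.         482.42377228 210.69012043]
 [  0.           0.           1.        ]] [-0.07498384  0.          0.          0.          0.        ]
```

View pics/scene0.png

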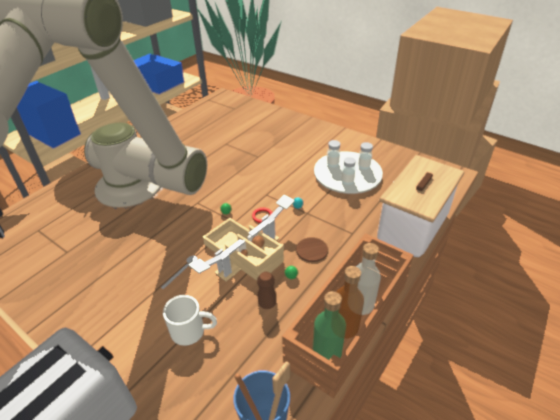

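View pics/top0.png

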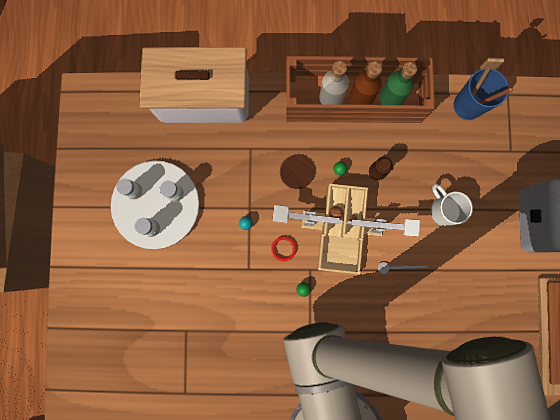

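```bash
python3 - <<'E'
import cv2,numpy as np
p=np.load('top0.npz')['p'][170:285,260:440,::-1]
cv2.imwrite('pics/topcrop.png',cv2.resize(p,None,fx=4.4,fy=4.4,interpolation=cv2.INTER_CUBIC))
p=np.load('scene0.npz')['p'][185:290,180:310,::-1]
cv2.imwrite('pics/scenecrop.png',cv2.resize(p,None,fx=5.5,fy=5.5,interpolation=cv2.INTER_CUBIC))
E
```

```text
(no output)
```

View pics/topcrop.png

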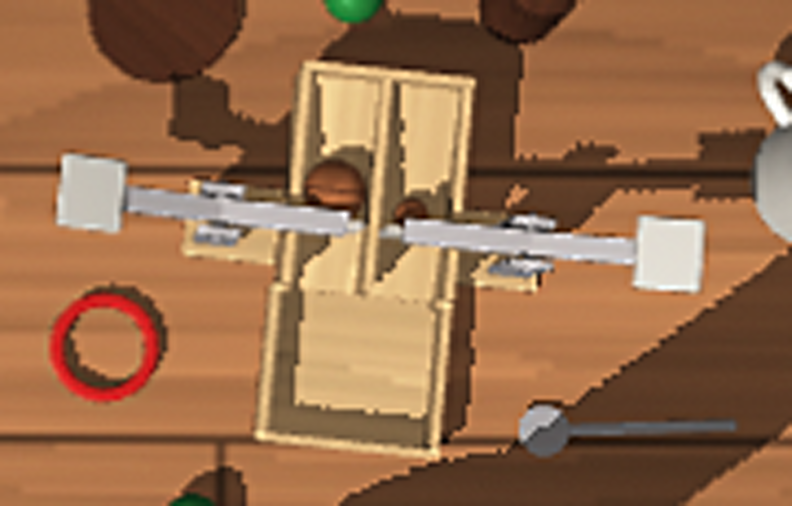

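View pics/scenecrop.png

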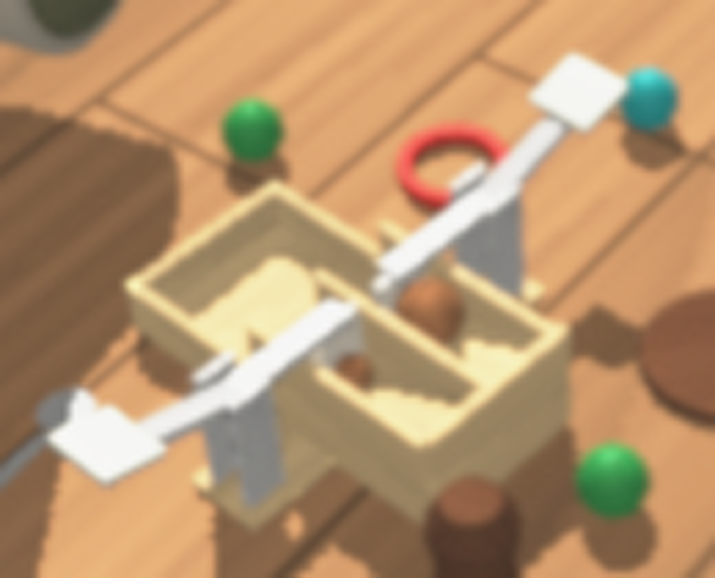

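The larger seamed brown ball is in the left lane (top image ≈(336,212)). The small plain one is in the right lane (≈(353,218)). The green balls at (340,168) and (303,289) and the turquoise ball at (245,223) are look-alikes. So the target is the left pad, at ≈(281,214) in the top image.

```bash
cat > h.py <<'E'
from rig import env
import cv2,numpy as np
def ray(n,u,v):
    m=env.camera_model(n);K=np.array(m['camera_matrix']);R=np.array(m['R']);t=np.array(m['t'])
    x=cv2.undistortPoints(np.array([[[u,v]]],float),K,np.array(m['dist_coeffs'])).ravel()
    return -R.T@t, R.T@np.array([x[0],x[1],1])
def onz(n,u,v,z):
    o,d=ray(n,u,v);return o+d*(z-o[2])/d[2]
def tri(a,b):
    A=np.zeros((3,3));r=np.zeros(3)
    for o,d in (a,b):
        d=d/np.linalg.norm(d);P=np.eye(3)-np.outer(d,d);A+=P;r+=P@o
    return np.linalg.solve(A,r)
E
python3 - <<'E'
from h import *
C={}
for n,boxes in {'top':{'L':(268,200,289,226),'R':(403,215,422,240)},'scene':{'L':(272,190,296,211),'R':(186,255,211,275)}}.items():
    z=np.load(n+'0.npz');p=z['p'];d=z['d'];h=cv2.cvtColor(p,cv2.COLOR_RGB2HSV)
    for k,(a,b,c,e) in boxes.items():
        m=((h[...,1]<45)&(h[...,2]>195)).astype(np.uint8);M=np.zeros_like(m);M[b:e,a:c]=m[b:e,a:c]
        M=cv2.morphologyEx(M,cv2.MORPH_OPEN,np.ones((8,8) if n=='top' else (5,5)))
        ys,xs=np.nonzero(M);u,v=xs.mean(),ys.mean();C[n,k]=(u,v)
        print(n,k,u,v,len(xs),cv2.minAreaRect(np.c_[xs,ys].astype(np.float32)),onz(n,u,v,.096),'depth',np.median(d[M>0]))
for k in 'LR': print(k,tri(ray('top',*C['top',k]),ray('scene',*C['scene',k])))
for nm,u,v,z in [('walnut',336,212,.05),('turq',245,223,.016),('greenfar',340,168,.016)]: print(nm,onz('top',u,v,z))
E
```

```text
top L 279.3 216.2 120 ((279.5, 216.0), (12.0, 9.0), 90.0) [0.5474646  0.14433707 0.096     ] depth 1.1585925
top R 412.55405405405406 228.43243243243242 222 ((412.5, 228.5), (15.0, 13.0), 90.0) [ 0.52013285 -0.1764116   0.096     ] depth 1.1544559
scene L 284.608 201.136 125 ((284.5, 201.0), (10.0, 13.0), 90.0) [0.55694409 0.13795664 0.096     ] depth 1.2004313
scene R 199.47540983606558 264.8251366120219 183 ((200.0, 265.0), (12.0, 18.0), 90.0) [ 0.52584646 -0.17531239  0.096     ] depth 1.0255126
L [0.54952706 0.14549914 0.08697652]
R [ 0.52198272 -0.17534554  0.09337466]
walnut [0.5632989  0.00343629 0.05      ]
turq [0.53676393 0.23349631 0.016     ]
greenfar [ 0.68176612 -0.0109083   0.016     ]
```

```bash
python3 - <<'E'
from h import *
L=onz('top',280.9,213.7,.096);R=onz('top',412.5,227.9,.096);print(L,R,np.linalg.norm(L-R))
yd=(L-R)/np.linalg.norm(L-R);print('yd',yd, np.degrees(np.arctan2(-yd[0],yd[1])))
s2=onz('scene',180+578/5.5,185+93/5.5,.096);print(s2, tri(ray('top',280.9,213.7),ray('scene',180+578/5.5,185+93/5.5)))
s=env.observe();z=s['tool_rot'][:,2];print('jaw dir',np.degrees(np.arctan2(z[1],z[0])),s['position'])
for nm,u,v,zz in [('jarlid near',145,226,.1),('turntable edge',155,248,.02),('ring',285,248,.01),('greennear',303,289,.016),('coaster',297,170,.008),('mill',381,166,.1),('mug',453,208,.085),('spoon',384,267,.005)]: print(nm,onz('top',u,v,zz))
E
```

```text
[0.55352278 0.14054641 0.096     ] [ 0.52141562 -0.17630426  0.096     ] 0.3184732646572931
yd [0.10081585 0.9949051  0.        ] -5.786152860153124
[0.56003762 0.13596395 0.096     ] [0.55493407 0.14128453 0.08968572]
jaw dir -64.57041623063262 [ 0.23609651 -0.49646874  0.2307909 ]
jarlid near [0.52103203 0.46708469 0.1       ]
turntable edge [0.4704946 0.4629417 0.02     ]
ring [0.47372353 0.13042634 0.01      ]
greennear [0.3701911  0.08404589 0.016     ]
coaster [0.67714539 0.10062722 0.008     ]
mill [ 0.67113066 -0.10136969  0.1       ]
mug [ 0.57156837 -0.28047015  0.085     ]
spoon [ 0.42663454 -0.1244678   0.005     ]
```

```bash
python3 -m pendant '[[[0.45,0.85,0],0.5,0],[[0.48,0.95,0],1,0],[[0.48,0.95,0],1,0],[[0.48,0.95,0],1,0],[[0.48,0.95,0],1,0],[[0.48,0.95,0],1,0],[[0.48,0.95,0],1,0],[[0.48,0.95,0],1,0],[[0.48,0.95,0],1,0],[[0.48,0.95,0],1,0],[[0.48,0.95,0],1,0],[[0.48,0.95,0],1,0]]'
```

```text
time_s: 1.1
position: [0.4083, -0.1561, 0.2312]
tool_rot: [[-0.119, -0.0, 0.993], [-0.993, 0.0, -0.119], [-0.0, -1.0, -0.0]]
ft_force: [1.0, -0.9, 0.5]
grip_width: 0.0002
```

```bash
python3 -m pendant '[[[0.49,0.98,0],0.2,0],[[0.49,0.98,0],0,0],[[0.49,0.98,0],0,0],[[0.49,0.98,0],0,0],[[0.49,0.98,0],0,0],[[0.49,0.98,0],0,0],[[0.49,0.98,0],0,0],[[0.49,0.98,0],0,0],[[0.49,0.98,0],0,0],[[0.4,0.8,0],0,0],[[0,0,0],0,0],[[0,0,0],0,0]]'
python3 - <<'E'
from h import *
s=env.observe();print(s['position'],s['time_s'],s['q'])
for n in ['wrist','scene']:
    p,d=env.get_image(n);cv2.imwrite(f'pics/{n}1.png',p[:,:,::-1]);np.savez(n+'1.npz',p=p,d=d)
m=env.camera_model('wrist');print(m['tool_from_camera'],m['camera_matrix'])
E
```

```text
time_s: 2.1
position: [0.5523, 0.1318, 0.2306]
tool_rot: [[-0.104, -0.001, 0.995], [-0.995, -0.0, -0.104], [0.0, -1.0, -0.001]]
ft_force: [-0.2, -0.4, -0.4]
grip_width: -0.0
[0.55228328 0.13181321 0.23056099] 2.1 [ 1.48511163e+00  2.36740053e+01  7.14534722e+01 -9.98396654e-03
  8.49481556e+01  7.43572853e+00]
[[ 1.63864516e-03  9.59866931e-01  2.80451047e-01 -7.16584553e-02]
 [ 5.11279356e-04 -2.80452191e-01  9.59867859e-01 -1.43354200e-01]
 [ 9.99998527e-01 -1.42949399e-03 -9.50321771e-04 -7.65916538e-04]
 [ 0.00000000e+00  0.00000000e+00  0.00000000e+00  1.00000000e+00]] [[294.49750415   0.         279.3726914 ]
 [  0.         294.49750415 207.07994366]
 [  0.           0.           1.        ]]
```

View pics/wrist1.png

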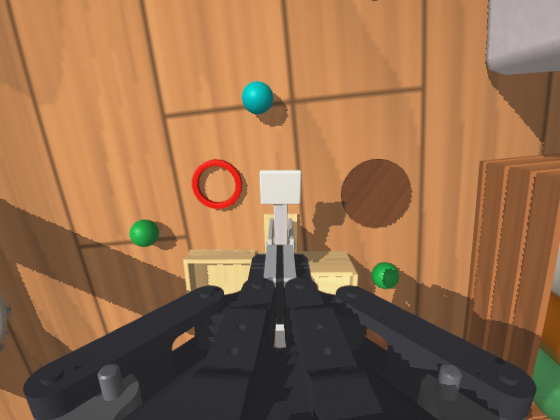

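View pics/scene1.png

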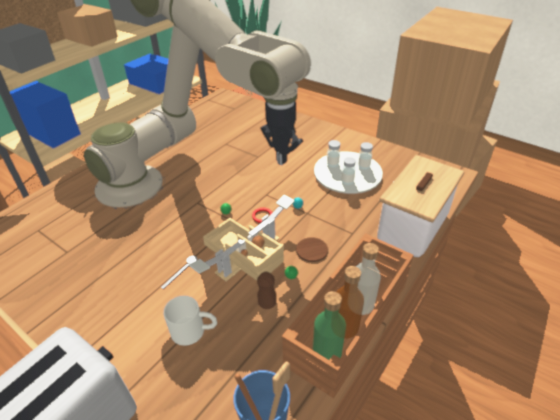

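```bash
python3 - <<'E'
from h import *
m=env.camera_model('wrist');T=np.array(m['tool_from_camera']);s=env.observe()
R=np.array(s['tool_rot']);P=np.array(s['position'])
z=np.load('wrist1.npz');p=z['p'];h=cv2.cvtColor(p,cv2.COLOR_RGB2HSV)
M=np.zeros(p.shape[:2],np.uint8);M[160:215,250:312]=((h[...,1]<45)&(h[...,2]>170))[160:215,250:312]
M=cv2.morphologyEx(M,cv2.MORPH_OPEN,np.ones((20,20)))
x,y,w,hh=cv2.boundingRect(M);print(x,y,w,hh)
def W(u,v,zz):
    c=cv2.undistortPoints(np.array([[[u,v]]],float),np.array(m['camera_matrix']),np.array(m['dist_coeffs'])).ravel()
    d=R@(T[:3,:3]@np.array([c[0],c[1],1]));o=R@T[:3,3]+P
    return o+d*(zz-o[2])/d[2]
print('ctr',W(x+w/2-.5,y+hh/2-.5,.096),'outer',W(280,y,.1005),'inner',W(280,y+hh,.0915))
yy,xx=np.nonzero(M);d=z['d'];c=cv2.undistortPoints(np.c_[xx,yy].astype(float)[:,None],np.array(m['camera_matrix']),np.array(m['dist_coeffs']))[:,0]
Z=d[yy,xx];X=np.c_[c*Z[:,None],Z];X=(X@T[:3,:3].T+T[:3,3])@R.T+P;print('depth ctr',np.median(X,0))
cs=env.camera_model('scene');print(cv2.projectPoints(P[None],cv2.Rodrigues(np.array(cs['R']))[0],np.array(cs['t']),np.array(cs['camera_matrix']),np.array(cs['dist_coeffs']))[0])
E
```

```text
261 172 40 33
ctr [0.55293704 0.13975424 0.096     ] outer [0.55420439 0.15605322 0.1005    ] inner [0.55049134 0.12154146 0.0915    ]
depth ctr [0.55318306 0.14020345 0.09709754]
[[[280.77762056 162.58219897]]]
```

```bash
python3 -m pendant '[[[0.05,0.37,-0.5],0,0],[[0,0,-1],0,0],[[0,0,-1],0,0],[[0,0,-0.8],0,0],[[0,0,-0.3],0,0],[[0,0,-0.1],0,0],[[0,0,0],0,0]]'
python3 - <<'E'
from h import *
print(env.observe()['position'])
p,d=env.get_image('wrist');cv2.imwrite('pics/wrist2.png',p[:,:,::-1])
p,d=env.get_image('scene');cv2.imwrite('pics/scene2.png',cv2.resize(p[130:290,180:340,::-1],None,fx=3.5,fy=3.5,interpolation=2))
E
```

```text
time_s: 2.78
position: [0.554, 0.1413, 0.1208]
tool_rot: [[-0.107, 0.0, 0.994], [-0.994, -0.0, -0.107], [0.0, -1.0, 0.0]]
ft_force: [-0.2, -0.4, 0.0]
grip_width: 0.0003
[0.55404983 0.1413482  0.12079797]
```

View pics/wrist2.png

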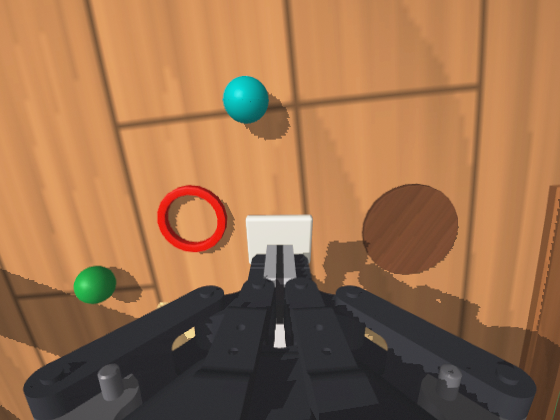

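View pics/scene2.png

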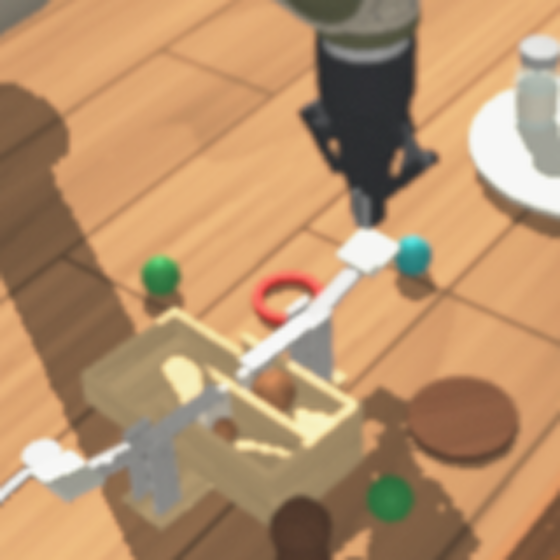

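Wrist view: the closed fingertips (280,262) are over the white left pad (247–312 × 215–260). The scene crop shows the same. Next I press.

```bash
python3 -m pendant '[[[0,0.05,-0.4],0,0],[[0,0,-0.4],0,0],[[0,0,-0.4],0,0],[[0,0,-0.4],0,0],[[0,0,-0.3],0,0],[[0,0,-0.15],0,0],[[0,0,0],0,0],[[0,0,0],0,0]]'
python3 - <<'E'
from h import *
p,d=env.get_image('scene');cv2.imwrite('pics/scene3.png',cv2.resize(p[130:290,180:340,::-1],None,fx=3.5,fy=3.5,interpolation=2))
E
```

```text
time_s: 3.55
position: [0.5547, 0.1435, 0.0598]
tool_rot: [[-0.106, 0.002, 0.994], [-0.994, 0.0, -0.106], [-0.0, -1.0, 0.002]]
ft_force: [1.7, 1.0, 2.8]
grip_width: -0.0004
```

View pics/scene3.png

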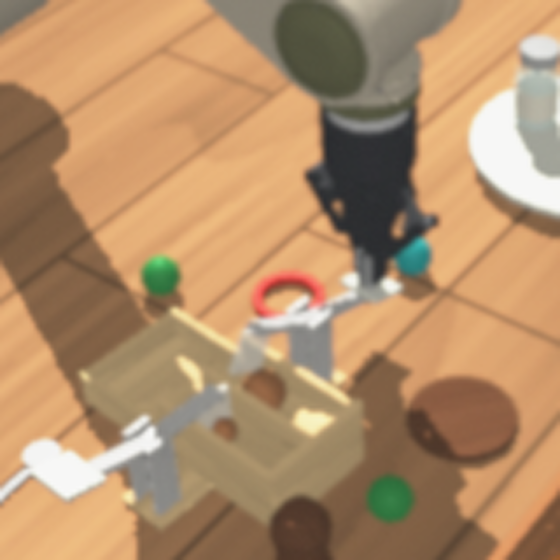

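The gate is up and the walnut is just starting to move. I'll press a little deeper and hold.

```bash
python3 -m pendant '[[[0,0,-0.15],0,0],[[0,0,-0.1],0,0],[[0,0,0],0,0],[[0,0,0],0,0],[[0,0,0],0,0],[[0,0,0],0,0],[[0,0,0],0,0],[[0,0,0],0,0]]'
python3 - <<'E'
from h import *
p,d=env.get_image('scene');cv2.imwrite('pics/scene4.png',cv2.resize(p[130:290,180:340,::-1],None,fx=3.5,fy=3.5,interpolation=2))
E
```

```text
time_s: 4.27
position: [0.5545, 0.143, 0.0529]
tool_rot: [[-0.106, 0.002, 0.994], [-0.994, -0.001, -0.106], [0.001, -1.0, 0.002]]
ft_force: [0.6, -2.3, 12.6]
grip_width: 0.0001
```

View pics/scene4.png

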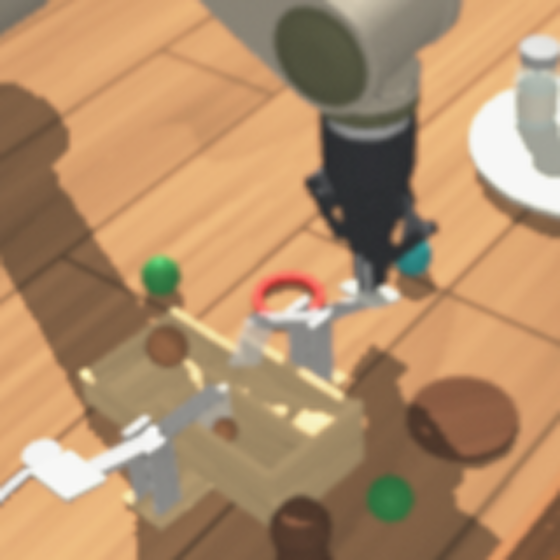

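The walnut is in the tray at crop (167,345) and the nutmeg is still behind its gate at (223,428). I'll ease the lever up and retreat.

```bash
python3 -m pendant '[[[0,0,0.3],0,0],[[0,0,0.4],0,0],[[0,0,0.4],0,0],[[0,0,0.4],0,0],[[0,0,0.4],0,0],[[0,0,0.5],0,0],[[0,0,1],0,0],[[0,0,1],0,0],[[0,0,0.8],0,0],[[0,0,0],0,0],[[0,0,0],0,0],[[0,0,0],0,0]]'
python3 - <<'E'
from h import *
for n,(a,b,c,e) in {'scene':(130,290,180,340),'top':(165,285,260,420)}.items():
    p,d=env.get_image(n);cv2.imwrite(f'pics/{n}5.png',cv2.resize(p[a:b,c:e,::-1],None,fx=3.7,fy=3.7,interpolation=2))
E
```

```text
time_s: 5.32
position: [0.553, 0.1433, 0.2064]
tool_rot: [[-0.106, -0.003, 0.994], [-0.994, -0.0, -0.106], [0.001, -1.0, -0.002]]
ft_force: [-0.0, 0.7, -0.4]
grip_width: -0.0003
```

View pics/scene5.png

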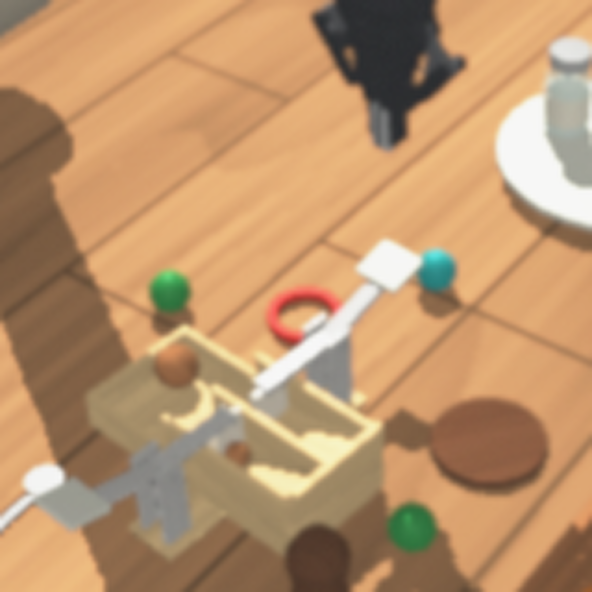

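View pics/top5.png

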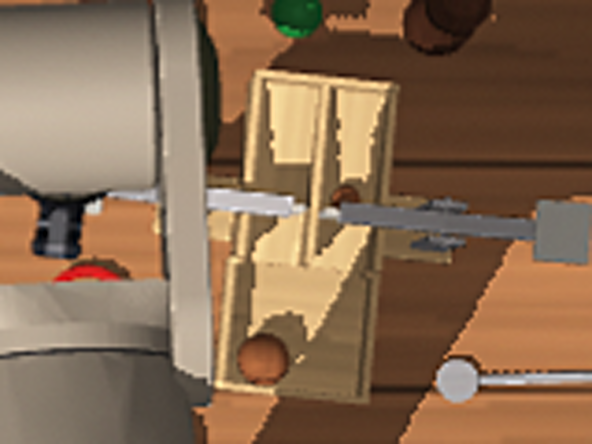

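The lever is up, the walnut is in the tray's front-left corner (top crop (263,358)), and the nutmeg is in its lane (345,195). I'll let it settle for about 1 s and compare once.

```bash
python3 -m pendant '[[[0,0,0],0,0],[[0,0,0],0,0],[[0,0,0],0,0],[[0,0,0],0,0],[[0,0,0],0,0],[[0,0,0],0,0],[[0,0,0],0,0],[[0,0,0],0,0],[[0,0,0],0,0],[[0,0,0],0,0],[[0,0,0],0,0],[[0,0,0],0,0]]'
python3 - <<'E'
from h import *
p,d=env.get_image('top');q=cv2.resize(p[165:285,260:420,::-1],None,fx=3.7,fy=3.7,interpolation=2)
o=cv2.imread('pics/top5.png');D=cv2.absdiff(o,q).max(2);print('maxdiff tray',D[270:400,210:390].max(),'nutmeg',D[180:215,325:365].max())
b=onz('top',260+263/3.7,165+358/3.7,.024);L=np.array([.553,.140]);R=np.array([.5214,-.1763]);y=(L-R)/np.linalg.norm(L-R);x=np.array([y[1],-y[0]]);c=(L+R)/2
print('walnut in dispenser',(b[:2]-c)@x,(b[:2]-c)@y)
s,d=env.get_image('scene');f=cv2.imread('pics/scene5.png');g=cv2.resize(s[130:290,180:340,::-1],None,fx=3.7,fy=3.7,interpolation=2);print(cv2.absdiff(f,g).max())
E
```

```text
time_s: 6.42
position: [0.5538, 0.1435, 0.2073]
tool_rot: [[-0.106, -0.0, 0.994], [-0.994, 0.0, -0.106], [-0.0, -1.0, -0.0]]
ft_force: [-0.3, -0.7, -0.6]
grip_width: -0.0003
maxdiff tray 100 nutmeg 3
walnut in dispenser -0.10047372881875344 0.021852427070837004
37
```

The tray region changed between the pictures, so I'll look at it before handing in.

```bash
python3 - <<'E'
from h import *
C=[]
for i in range(4):
    p,d=env.get_image('top');q=cv2.resize(p[165:285,260:420,::-1],None,fx=3.7,fy=3.7,interpolation=2)
    h=cv2.cvtColor(p,cv2.COLOR_RGB2HSV)[235:275,315:365]
    m=(h[...,0]<14)&(h[...,1]>120)&(h[...,2]>50);ys,xs=np.nonzero(m);print(env.observe()['time_s'],xs.mean()+315,ys.mean()+235,len(xs))
cv2.imwrite('pics/top6.png',q);D=cv2.absdiff(cv2.imread('pics/top5.png'),q).max(2);yy,xx=np.nonzero(D[270:400,210:390]>25);print(yy.min()+270,yy.max()+270,xx.min()+210,xx.max()+210)
E
```

```text
6.5667 339.22246696035245 261.1541850220264 454
6.6167 339.32894736842104 261.1074561403509 456
6.6667 339.3259911894273 261.29295154185024 454
6.7167 339.1324503311258 261.280353200883 453
311 399 210 282
```

View pics/top6.png

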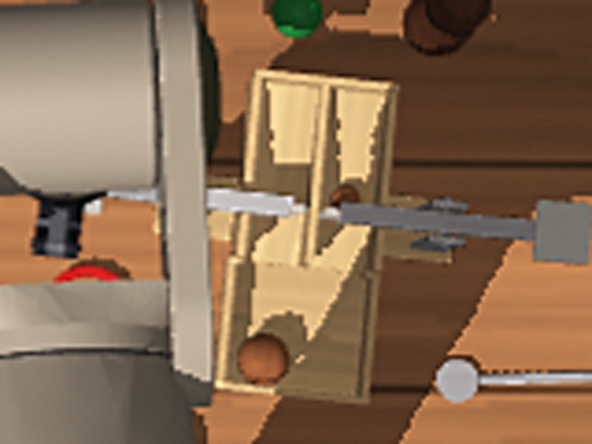

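```bash
python3 -m pendant '[[[0,0,0],0,0],[[0,0,0],0,0],[[0,0,0],0,0],[[0,0,0],0,0],[[0,0,0],0,0],[[0,0,0],0,0],[[0,0,0],0,0],[[0,0,0],0,0],[[0,0,0],0,0],[[0,0,0],0,0],[[0,0,0],0,0],[[0,0,0],0,0]]' | head -1
python3 - <<'E'
from h import *
p,d=env.get_image('top');q=cv2.resize(p[165:285,260:420,::-1],None,fx=3.7,fy=3.7,interpolation=2)
D=cv2.absdiff(cv2.imread('pics/top6.png'),q).max(2)
print(D[335:380,240:288].max(),D[330:385,235:290].max())
E
```

```text
time_s: 7.72
3 3
```

The walnut hasn't moved over the last second, so I'm handing in.

```bash
python3 -c "
from rig import env
print(env.close_job())"
```

```text
the job is handed in; nothing more can be done
None
```

The walnut was in the left lane, so I pressed the left pad fully down with closed fingertips. That took about 12.6 N against the end stop. The gate lifted, the walnut rolled into the tray, and I let the lever back up and moved the fingers about 11 cm above the pad. The job is handed in; no verdict is reported.

- **Walnut:** it lies in the tray at about x = -0.10, y = +0.02 m in the dispenser frame. The last two pictures, about 1 s apart, show it not moving.
- **Nutmeg and levers:** the nutmeg is still behind its gate and the right lever was not touched. Both levers look back up; I judged this from the pictures, not by measuring the angle.
- **Contact:** the wrist force at the end was close to zero, within sensor noise.
- **One disagreement:** an earlier picture comparison showed a change in the tray area, around its left and front part. The walnut was in the same place in both pictures, so I put it down to the arm's edge and shadow settling, or the nut turning slightly. The repeat check on the walnut showed no change.

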